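# Fetch the sharpening plate from its tray and set it on the honing stand

### The job

With light finger pressure, slide the flat sharpening plate along its tray until about 4 cm of it sticks out over the open end, still lying flat; then pinch the overhanging end and lift the plate out. Lay it flat, centred and square, on the honing stand with its end pushed gently up against the raised stop, and let go; never press hard on the plate or drop it, and leave the chisel, mallet and wood block where they are.

Things in the scene. Friction and masses are not known exactly. Their poses are not given: they have to be found in the camera images.
- plate: The sharpening plate: flat steel with a dark grit face, 130 (x) x 50 (y) x 4 mm, 0.14-0.28 kg; origin: centre of underside. Lies flat in the tray, too closely railed to be gripped there. It slides easily on the waxed wood but rubber fingertips grip it: shut and pressing 5-12 N they drag it. Over 25 N against tray or stand spoils it; contact is stiff (20-40 N per mm).
- tray: Fixed pale wooden tray block, 180 (x) x 82 (y) mm, origin under its centre on the bench. Flat bed 55 mm high. Side rails (14 mm wide, full length) and a rail across the -x end (12 mm thick) stand 7 mm above the bed: a channel 54 mm wide. The +x end is open, free space beyond and below. The plate's end starts 15-33 mm inside the open end.
- tray_mouth (a point): Middle of the top edge of the tray's open end, at bed height: 90 mm along the tray's +x from its centre, 55 mm above the bench.
- stand: Fixed wooden honing stand: flat top 55 mm high, 60 mm wide (y), from x = 0 to 88 mm, no side rails. At its -x end a full-width steel stop bar, 14 mm thick, stands 12 mm above the top, its face at x = 0. Origin on the bench below the middle of that face. A plate fully home: centre at x = 65 mm, y = 0, underside 55 mm high, overhanging the +x end by 42 mm.
- chisel: Bystander: a wood chisel with a round wooden handle, 210 mm long, 23 mm high, lying along its x between tray and stand. Origin under the handle's front end.
- mallet: Bystander: a small hammer, head 85 mm long and 48 mm across lying along its y, handle 220 mm towards its +x. Origin under the middle of the head.
- offcut: Bystander: a wooden block 70 x 45 x 30 mm, origin at the centre of its underside.
There are look-alikes about, which are no part of the job. Of the things like the plate, leave any that is red; of the rest the smaller one is meant.

How it is judged:
By the outcome, as a careful person would: the job done as asked, in the order asked, and still so for the second after the job is handed in, with the robot touching nothing.
It also fails if it takes over 58 s, if anything falls off the work surface, if the arm or the gripper's body presses on something with over 40 N, if the wrist force passes 120 N, or if a joint passes its speed limit or range.

### The arm

A 6-joint arm with a two-finger parallel gripper is mounted at the origin on the work surface. World frame = base frame: x ahead of the robot, y to its left, z up, the work surface at z = 0. Lengths are in m, angles in rad, forces in N, time in s.
With the tool pointing down it reaches from about 0.325 to 0.9 m from the base axis. Payload 6.1 kg.
Tool frame: the origin (TCP) lies midway between the tips of the shut fingers; the grasp point (between the pads) lies 19 mm behind it; z points along the fingers, y is the line along which they close (so a half turn about z gives the same grasp; the last joint's range is limited). The gripper opens to 85 mm and grips with 20 to 120 N. Pads are 22 mm wide; open, the fingers measure 114 mm over their backs; the gripper's body (76 mm by 85 mm) begins 54 mm behind the grasp point. The pads swing forward as they close: fully open they stand 13 mm farther back than shut.
Start: joints at [1.213, 0.22, 1.526, -0, 1.395, -0.126], TCP at [0.144, 0.608, 0.201] pointing down, gripper open.
Joint ranges: [-2.98, 2.98], [-0.91, 2.08], [0.09, 2.57], [-1.24, 4.39], [0.2, 2.65], [-2.68, 2.68]. Speed limits (rad/s): [2.57, 2.57, 3.01, 3.14, 3.14, 3.14].

### API

Orientations are given as [roll, pitch, yaw] about the fixed x, y, z axes, in that order (R = Rz(yaw) Ry(pitch) Rx(roll)).
In Python, from plant import movep, move_l, set_joints, gripper_to, hold, inverse_kinematics, observe, get_image, get_calibration, Unreachable, job_done gives the robot as it stands. Calls block until the motion is done:
- movep(position, orientation): joint-space move of the TCP to a pose.
- move_l(position, feed=0.15, rotation=None, max_force=None): straight line of the TCP; rotation=None keeps the orientation; feed is the mean speed in m/s. With max_force (N) it stops when the force on the tool has changed by that much, and returns True; else False.
- set_joints(angles): joint-space move.
- gripper_to(opening, f_grip=None): finger opening in m; f_grip is the grip in N (None keeps the last); returns when the fingers have stopped.
- hold(seconds).
- inverse_kinematics(position, orientation): joint angles nearest the present ones, or None.
- observe(): the state.
- get_image(name): name is "scene" or "top" or "wrist"; returns (picture, depth): 480x640x3 uint8, red, green, blue; 480x640 float32, m along the optical axis (not along the pixel's ray), 0 where there is no reading.
- get_calibration(name): a dict with "intrinsics" (3x3 intrinsics, pixels), "world_from_camera" (4x4, takes a point from camera to world coordinates). Camera axes: x right, y down, z forward; pixel columns grow to the right and rows downward; lengths in m; the calibration is good to about 2 mm. A picture is of the moment at which its call begins: read the wrist's pose just before it. get_calibration takes no time and is no camera call; for the wrist camera it gives the pose at the moment of the call.
A pose or a line that the arm cannot do raises Unreachable and nothing moves.
- job_done(): hands the job in; it is judged then, once.
The state is a dict: "time_s": time; "q": joint angles; "joint_velocities": joint speeds; "joint_torque": joint torques, N m; "eef_pos": TCP position; "tcp_rot": TCP orientation; "ft_force": force on the tool from outside, world axes, zero at the start; "torque": the same for the moment, N m; "opening": finger opening in m; "grasp_force": force on a finger pad.
Only numpy, scipy, OpenCV 4.12 (cv2) and the standard library are available. Lean on these libraries where they do the work, as an engineer would, in place of code of your own. Each camera call takes 0.05 s, during which the arm holds its last target. There are 200 camera calls.

## Working session

There is one attempt and no reset: what is moved stays moved. The work goes in short steps, each a Python script; the robot and the scene stay as the last script left them, time stands still between calls to the robot, and variables do not carry over. Pictures are saved under pics/ and viewed, at most 13 in all, crops included, and the job is handed in when it is done.

```bash
ls; mkdir -p pics
python3 - <<'E'
from plant import *
import cv2,numpy as np
for n in("scene","top"):
    p,d=get_image(n); c=get_calibration(n)
    np.savez("pics/%s.npz"%n,p=p,d=d,K=c["intrinsics"],T=c["world_from_camera"])
    cv2.imwrite("pics/%s0.png"%n,p[:,:,::-1])
    print(n,np.round(c["intrinsics"],1).tolist(),np.round(c["world_from_camera"],3).tolist())
o=observe();print(o)
E
```

```text
pics
scene [[479.0, 0.0, 321.3], [0.0, 479.0, 239.5], [0.0, 0.0, 1.0]] [[-0.598, 0.599, -0.532, 0.963], [0.801, 0.436, -0.41, 0.257], [-0.014, -0.671, -0.741, 0.699], [0.0, 0.0, 0.0, 1.0]]
top [[544.7, 0.0, 316.7], [0.0, 544.7, 249.5], [0.0, 0.0, 1.0]] [[-0.003, -0.987, 0.161, 0.38], [-1.0, 0.003, 0.0, -0.055], [-0.001, -0.161, -0.987, 1.106], [0.0, 0.0, 0.0, 1.0]]
{'time_s': 0.1, 'q': array([ 1.21287603e+00,  2.21146670e-01,  1.52751072e+00, -6.03522615e-06,
        1.39467990e+00, -1.26131537e-01]), 'joint_velocities': array([ 0.00106086, -0.00124892, -0.00406876, -0.00028511, -0.00019042,
       -0.00018286]), 'joint_torque': array([ 1.24061040e-03, -4.98243213e+01, -3.90542543e+01, -2.96028356e-04,
        5.70264354e-03,  2.39396718e-05]), 'eef_pos': array([0.14338901, 0.60771755, 0.20040162]), 'tcp_rot': array([-3.13986113e+00, -2.13577895e-04,  2.90980477e+00]), 'ft_force': array([-0.63557543,  0.64780228, -0.22115855]), 'torque': array([ 0.01048099, -0.00976423,  0.03017796]), 'grasp_force': 0.0, 'opening': 0.08519593956819521}
```

View pics/top0.png

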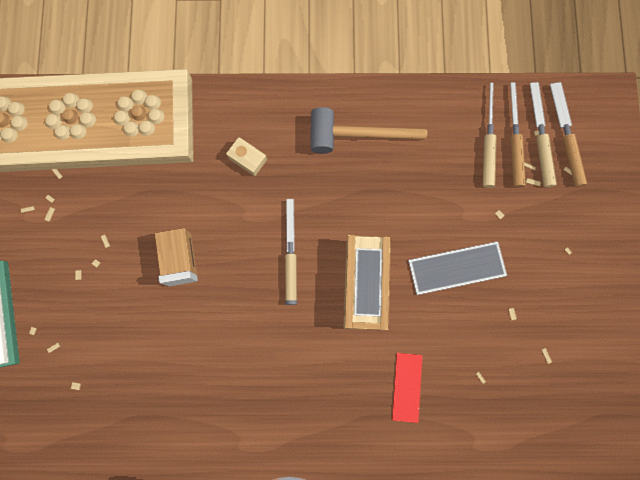

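View pics/scene0.png

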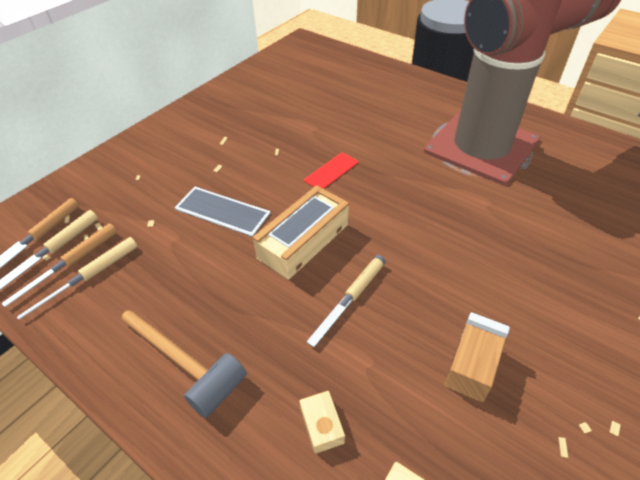

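The top view shows the tray at about (368,282), with its open end probably towards the top of the image. The dark plate in it spans rows 248–317. The stand is at (175,257) with its stop at the bottom, row 280. The chisel lies at (290,250) between them. The red plate and the larger plate outside the tray are the look-alikes.

```bash
cat > h.py <<'E'
import numpy as np,cv2
def cloud(d,K,T):
    v,u=np.mgrid[:d.shape[0],:d.shape[1]]
    P=np.stack([(u-K[0,2])/K[0,0]*d,(v-K[1,2])/K[1,1]*d,d],-1)
    return P@T[:3,:3].T+T[:3,3]
def proj(P,K,T):
    q=(np.atleast_2d(P)-T[:3,3])@T[:3,:3]; q=q@K.T
    return q[:,:2]/q[:,2:]
def plane(uv,z,K,T):
    r=np.c_[np.atleast_2d(uv),np.ones(len(np.atleast_2d(uv)))]@np.linalg.inv(K).T@T[:3,:3].T
    return T[:3,3]+r*((z-T[2,3])/r[:,2])[:,None]
E
python3 - <<'E'
from h import *
f=np.load("pics/top.npz");p,d,K,T=[f[k] for k in("p","d","K","T")]
X=cloud(d,K,T)
def rect(m,name):
    n,l,s,c=cv2.connectedComponentsWithStats(m.astype(np.uint8)); i=1+s[1:,4].argmax(); m=l==i
    q=X[m]; r=cv2.minAreaRect((q[:,:2]*1000).astype(np.float32))
    print(name,m.sum(),"c",np.round(r[0],1),"size",np.round(r[1],1),"ang",round(r[2],2),"z",np.round(np.percentile(q[:,2],[5,50,95]),4))
    return m
def win(u0,u1,v0,v1):
    m=np.zeros(d.shape,bool);m[v0:v1,u0:u1]=1;return m
z=X[...,2]
rect(win(330,400,225,340)&(z>.05),"tray")
rect(win(330,400,225,340)&(z>.0595+.001),"rails")
rect(win(145,205,220,295)&(z>.045),"stand")
rect(win(145,205,220,295)&(z>.061),"stop")
rect(win(145,205,220,295)&(z>.045)&(z<.061),"standtop")
rect(win(270,305,190,310)&(z>.006),"chisel")
hsv=cv2.cvtColor(p,cv2.COLOR_RGB2HSV)
g=win(335,395,225,340)&(hsv[...,1]<70)&(z>.05); m=rect(g,"plate")
print("tray column z along x:",[(v,round(float(X[v,368,0]),3),round(float(z[v,368])*1000,1)) for v in range(230,336,4)])
print(hsv[240:330:6,368].tolist())
a=p[215:345,130:420][:,:,::-1]
cv2.imwrite("pics/crop1.png",cv2.resize(a,None,fx=2.75,fy=2.75,interpolation=cv2.INTER_CUBIC))
E
```

```text
tray 3978 c [ 477.3 -126.6] size [132.6 202.9] ang 86.69 z [0.0543 0.0601 0.0645]
rails 1341 c [ 476.9 -126.8] size [131.7 202.9] ang 86.36 z [0.0607 0.0626 0.0658]
stand 1656 c [457.4 125.7] size [377.  109.1] ang 50.59 z [0.0515 0.0556 0.0682]
stop 242 c [497.4 219.7] size [15.1 59.8] ang 10.18 z [0.0629 0.0673 0.0704]
standtop 1375 c [541.1 227.5] size [103.3  61.1] ang 9.51 z [0.0514 0.0551 0.0586]
chisel 930 c [518.6  -3.8] size [291.   50.8] ang 10.19 z [0.0108 0.0173 0.0241]
plate 1848 c [ 456.  -139.1] size [ 93.4 207.5] ang 66.23 z [0.0557 0.0593 0.0625]
tray column z along x: [(230, 0.6, 1.3), (234, 0.592, 0.7), (238, 0.573, 55.8), (242, 0.566, 54.3), (246, 0.557, 56.5), (250, 0.549, 57.3), (254, 0.541, 59.7), (258, 0.534, 55.2), (262, 0.525, 63.5), (266, 0.518, 56.1), (270, 0.51, 57.7), (274, 0.502, 60.0), (278, 0.494, 59.8), (282, 0.487, 56.0), (286, 0.479, 58.1), (290, 0.471, 57.6), (294, 0.464, 56.9), (298, 0.455, 62.2), (302, 0.448, 59.9), (306, 0.441, 57.0), (310, 0.433, 60.6), (314, 0.425, 63.1), (318, 0.418, 55.5), (322, 0.41, 56.0), (326, 0.402, 60.9), (330, 0.396, 2.2), (334, 0.388, 1.4)]
[[20, 74, 246], [20, 74, 248], [110, 17, 133], [120, 13, 139], [105, 18, 140], [109, 14, 141], [109, 20, 140], [105, 14, 141], [107, 16, 143], [107, 13, 141], [116, 13, 141], [111, 13, 141], [111, 13, 134], [19, 73, 249], [16, 123, 214]]
```

View pics/crop1.png

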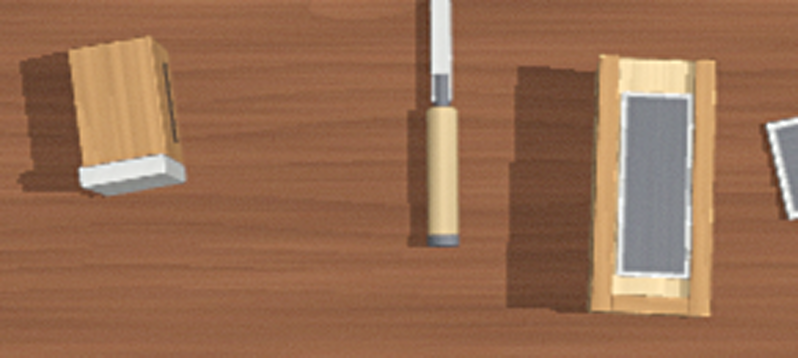

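The crop confirms it: pale bed shows at the tray's top (+x) end, so that end is open, and the rail is at the bottom. The stop is the white bar at the stand's lower end. Next I fit on known-height planes.

```bash
cat >> h.py <<'E'
def big(m):
    m=cv2.morphologyEx(m.astype(np.uint8),cv2.MORPH_CLOSE,np.ones((3,3)))
    m=cv2.morphologyEx(m,cv2.MORPH_OPEN,np.ones((3,3)))
    n,l,s,c=cv2.connectedComponentsWithStats(m,connectivity=4); return l==1+s[1:,4].argmax()
def rect(m,z,K,T,name):
    """min-area rectangle of the mask on the plane z: centre (m), (long, short) m, yaw of the long axis in (-pi/2,pi/2]"""
    c=max(cv2.findContours(big(m).astype(np.uint8),cv2.RETR_EXTERNAL,cv2.CHAIN_APPROX_NONE)[0],key=cv2.contourArea)[:,0].astype(float)
    q=plane(c,z,K,T)[:,:2]; (cx,cy),(w,h),a=cv2.minAreaRect((q*1000).astype(np.float32))
    if h>w: w,h,a=h,w,a+90
    a=(a+90)%180-90
    print(name,"c",round(cx,1),round(cy,1),"size",round(w,1),round(h,1),"yaw",round(a,2))
    return np.array([cx,cy])/1000,(w,h),np.radians(a)
E
python3 - <<'E'
from h import *
f=np.load("pics/top.npz");p,d,K,T=[f[k] for k in("p","d","K","T")]
z=cloud(d,K,T)[...,2]; z=cv2.medianBlur(z.astype(np.float32),3)
hsv=cv2.cvtColor(p,cv2.COLOR_RGB2HSV); S,V=hsv[...,1],hsv[...,2]
def win(u0,u1,v0,v1):
    m=np.zeros(d.shape,bool);m[v0:v1,u0:u1]=1;return m
rect(win(330,400,225,340)&(z>.045),.062,K,T,"tray")
rect(win(335,395,225,340)&(S<45)&(z>.045),.059,K,T,"plate")
rect(win(145,205,220,295)&(z>.045)&(S>60),.055,K,T,"standtop")
rect(win(145,205,220,295)&(z>.045)&(S<60)&(V>200),.067,K,T,"stop")
rect(win(145,205,220,295)&(z>.045),.06,K,T,"stand all")
from plant import *
print([inverse_kinematics([x,-.125,.2],[np.pi,0,y]) for x,y in((.45,0),(.45,np.pi),(.45,np.pi/2),(.6,np.pi/2))])
c=get_calibration("wrist");o=observe()
print(np.round(c["world_from_camera"],3).tolist(),o["eef_pos"],np.round(c["intrinsics"],1).tolist())
E
```

```text
tray c 487.2 -151.2 size 179.8 82.7 yaw -2.7
plate c 487.5 -153.3 size 130.2 51.6 yaw -2.43
standtop c 548.6 227.4 size 85.8 62.1 yaw 9.99
stop c 497.2 219.4 size 58.7 12.6 yaw -80.19
stand all c 539.4 225.3 size 103.3 63.2 yaw 8.23
[array([-4.40046046e-01, -1.66104601e-01,  1.92375780e+00, -4.44089210e-16,
        1.38393946e+00,  1.13075028e+00]), array([-0.44004605, -0.1661046 ,  1.9237578 ,  0.        ,  1.38393946,
       -2.01084237]), array([-0.44004605, -0.1661046 ,  1.9237578 ,  0.        ,  1.38393946,
       -0.44004605]), array([-0.333996  ,  0.19270453,  1.56125359,  0.        ,  1.38763453,
       -0.333996  ])]
[[0.229, 0.934, 0.274, 0.074], [0.973, -0.219, -0.067, 0.625], [-0.002, 0.282, -0.959, 0.373], [0.0, 0.0, 0.0, 1.0]] [0.14338901 0.60771755 0.20040162] [[363.1, 0.0, 314.9], [0.0, 363.1, 239.4], [0.0, 0.0, 1.0]]
```

```bash
cat >> h.py <<'E'
TR=np.array([.4872,-.1512]); TY=np.radians(-2.55); ST=np.array([.5033,.2200]); SY=np.radians(9.9)
def loc(o,a,x,y,z):
    return [o[0]+x*np.cos(a)-y*np.sin(a),o[1]+x*np.sin(a)+y*np.cos(a),z]
def snap(name,fn):
    from plant import get_image,get_calibration
    c=get_calibration(name); p,d=get_image(name)
    np.savez("pics/%s.npz"%fn,p=p,d=d,K=c["intrinsics"],T=c["world_from_camera"]); cv2.imwrite("pics/%s.png"%fn,p[:,:,::-1])
E
python3 - <<'E'
from h import *; from plant import *
R=lambda a:[np.pi,0,np.pi+a]
movep(loc(ST,SY,.05,0,.2),R(SY)); hold(.2); snap("wrist","w_stand")
gripper_to(0,20)
movep(loc(TR,TY,-.02,0,.2),R(TY)); hold(.2); snap("wrist","w_tray")
o=observe();print(o["time_s"],o["eef_pos"],o["tcp_rot"],o["ft_force"],o["opening"])
a=np.hstack([cv2.imread("pics/w_stand.png"),cv2.imread("pics/w_tray.png")])
cv2.imwrite("pics/w1.png",cv2.resize(a,(800,300),interpolation=cv2.INTER_AREA))
E
```

```text
4.8167 [ 0.46754048 -0.14959323  0.19994666] [ 3.14147161e+00 -1.07012425e-04  3.09851564e+00] [0.53514508 0.56312525 0.00714378] 0.00024550291682342115
```

View pics/w1.png

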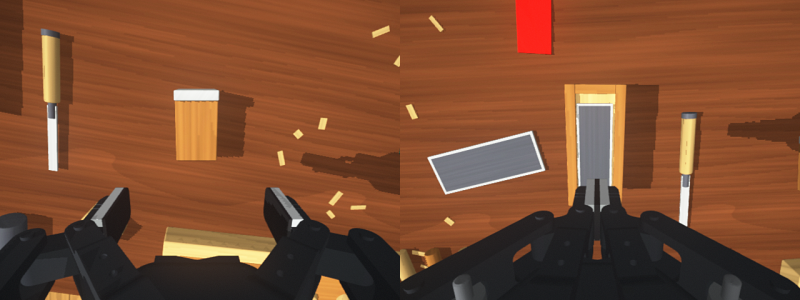

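The wrist views show the stand at full-resolution pixels (280–350, 144–256) with its white stop uppermost. The tray is at (264–362, 134–330), with the shut fingers over the plate's middle.

Run:
```python
from h import *
def L(n):
    f=np.load("pics/%s.npz"%n);p,d,K,T=[f[k] for k in("p","d","K","T")]
    z=cv2.medianBlur(cloud(d,K,T)[...,2].astype(np.float32),3); h=cv2.cvtColor(p,cv2.COLOR_RGB2HSV)
    return z,h[...,1],h[...,2],K,T
def win(u0,u1,v0,v1):
    m=np.zeros((480,640),bool);m[v0:v1,u0:u1]=1;return m
z,S,V,K,T=L("w_stand"); w=win(265,365,130,275)&(z>.045)
rect(w&(S>60),.055,K,T,"standtop"); c,s,a=rect(w&(S<60)&(V>190),.067,K,T,"stop")
rect(w,.06,K,T,"all"); print("z",np.median(z[w&(S>60)]))
z,S,V,K,T=L("w_tray"); w=win(255,372,125,285)&(z>.045)
rect(w,.062,K,T,"tray (cut)"); rect(w&(S<45),.059,K,T,"plate (cut)")
def corner(o,a):
    print("tray -x corners px",np.round(proj([loc(o,a,-.09,y,.062) for y in(-.041,.041)],K,T),1).tolist())
corner(TR,TY)
m=big(w); 
for v in(150,180,220,260):
    u=np.where(m[v])[0]; q=plane([[u[0]-.5,v],[u[-1]+.5,v]],.062,K,T); print(v,np.round(q[:,:2]*1000,1).tolist())
```

```text
standtop c 547.6 227.7 size 86.0 59.6 yaw 9.94
stop c 497.3 218.9 size 58.4 12.7 yaw -80.01
all c 539.4 226.0 size 99.3 60.3 yaw 10.0
z 0.054865345
tray (cut) c 464.3 -151.7 size 132.7 81.7 yaw -2.66
plate (cut) c 477.5 -152.9 size 108.4 50.3 yaw -2.38
tray -x corners px [[263.4, 133.7], [363.4, 133.9]]
150 [[408.4, -190.0], [411.9, -108.7]]
180 [[433.2, -191.2], [436.6, -109.7]]
220 [[468.0, -192.3], [471.5, -110.9]]
260 [[505.2, -194.5], [508.6, -113.0]]
```

```bash
sed -i 's/^TR=.*/TR=np.array([.4872,-.1521]); TY=np.radians(-2.55); ST=np.array([.5043,.2200]); SY=np.radians(9.97)/' h.py
python3 - <<'E'
from h import *; from plant import *
o=observe(); f0=o["ft_force"]
X0=-.03
move_l(loc(TR,TY,X0,-.001,.085),.15)
f0=observe()["ft_force"].copy()
print(move_l(loc(TR,TY,X0,-.001,.050),.012,max_force=5))
o=observe(); F=o["ft_force"]-f0; z=o["eef_pos"][2]; print(o["time_s"],o["eef_pos"],F)
if F[2]<4: raise SystemExit
zc=z
for i in range(8):
    x=X0+.0082*(i+1)
    F=observe()["ft_force"]-f0
    zc+=np.clip((F[2]-8)/35000,-.0003,.0003)
    s=move_l(loc(TR,TY,x,-.001,zc),.03,max_force=9)
    o=observe();F=o["ft_force"]-f0;print(i,s,np.round(o["eef_pos"]*1000,2),np.round(F,1),round(zc*1000,2))
    if s or F[2]>16: break
E
```

```text
False
8.8 [ 0.45721431 -0.15178546  0.05003123] [ 0.03244325  0.44313319 -1.56430403]
```

Run:
```python
from h import *; from plant import *
o=observe();print({k:np.round(v,4) for k,v in o.items()})
snap("scene","s1"); snap("wrist","wr1")
a=cv2.imread("pics/s1.png")[150:300,200:400]; b=cv2.imread("pics/wr1.png")
cv2.imwrite("pics/v1.png",np.hstack([cv2.resize(a,(400,300)),cv2.resize(b,(400,300))]))
```

```text
{'time_s': np.float64(8.8), 'q': array([-0.4844,  0.0477,  2.0227, -0.    ,  1.0711, -2.0107]), 'joint_velocities': array([ 0.0007, -0.0007, -0.001 ,  0.0011,  0.0002, -0.0006]), 'joint_torque': array([-1.00000e-04, -3.58331e+01, -3.34960e+01, -3.00000e-04,
        1.00000e-04,  0.00000e+00]), 'eef_pos': array([ 0.4572, -0.1518,  0.05  ]), 'tcp_rot': array([-3.1416e+00,  1.0000e-04,  3.0971e+00]), 'ft_force': array([ 0.0169,  0.1371, -0.5781]), 'torque': array([-0.0233,  0.0033,  0.022 ]), 'grasp_force': np.float64(0.0), 'opening': np.float64(0.0002)}
```

View pics/v1.png

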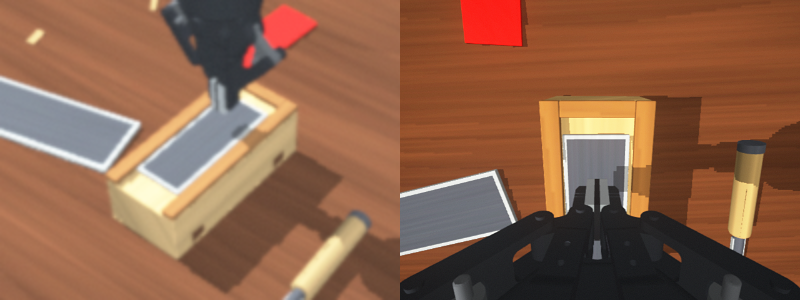

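The fingertips are still above the plate: tip near (230,108) and its shadow near (240,128) in the left half. So I keep descending with a force guard.

Run:
```python
from h import *; from plant import *
f=np.load("pics/s1.npz");X=cloud(f["d"],f["K"],f["T"]);p=f["p"]
for v in range(190,214,3): print(v,[tuple(np.round(X[v,u]*1000).astype(int).tolist()) for u in (308,312,316,320)])
f0=observe()["ft_force"].copy()
print(move_l(loc(TR,TY,-.03,-.001,.030),.008,max_force=4))
o=observe(); print(o["time_s"],o["eef_pos"],o["ft_force"]-f0)
```

```text
190 [(465, -154, 119), (469, -142, 129), (471, -132, 135), (469, -124, 138)]
193 [(468, -152, 116), (471, -141, 123), (460, -140, 116), (471, -123, 133)]
196 [(468, -152, 108), (466, -145, 110), (462, -139, 110), (414, -167, 60)]
199 [(469, -152, 101), (464, -146, 101), (461, -140, 102), (421, -162, 59)]
202 [(468, -154, 92), (467, -145, 96), (460, -141, 93), (429, -156, 61)]
205 [(449, -170, 60), (465, -146, 86), (440, -157, 61), (436, -150, 61)]
208 [(456, -164, 61), (451, -158, 61), (447, -152, 61), (441, -146, 60)]
211 [(462, -159, 61), (458, -153, 62), (453, -147, 60), (447, -142, 59)]
False
11.55 [ 0.4572222  -0.15177441  0.03004785] [-0.72471627  0.21074192 -0.00924939]
```

Run:
```python
from h import *; from plant import *
f0=observe()["ft_force"].copy()
print(move_l(loc(TR,TY,-.03,-.001,.012),.008,max_force=4))
o=observe(); print(o["time_s"],o["eef_pos"],o["ft_force"]-f0)
snap("scene","s2"); snap("wrist","wr2")
f=np.load("pics/s2.npz");X=cloud(f["d"],f["K"],f["T"])
for v in range(196,226,3): print(v,[tuple(np.round(X[v,u]*1000).astype(int).tolist()) for u in (308,312,316,320)])
a=cv2.imread("pics/s2.png")[170:270,230:363]; b=cv2.imread("pics/wr2.png")
cv2.imwrite("pics/v2.png",np.hstack([cv2.resize(a,(400,300),interpolation=cv2.INTER_CUBIC),cv2.resize(b,(400,300))]))
```

```text
True
12.0917 [ 0.45723078 -0.15178161  0.02915199] [-0.10964422  1.06859984  4.54473663]
196 [(464, -156, 103), (469, -142, 114), (465, -137, 114), (470, -124, 124)]
199 [(468, -153, 100), (469, -143, 106), (469, -133, 111), (470, -123, 118)]
202 [(467, -154, 92), (463, -147, 92), (461, -140, 95), (470, -124, 110)]
205 [(468, -154, 84), (465, -147, 86), (461, -140, 87), (451, -139, 79)]
208 [(467, -155, 75), (464, -148, 77), (464, -138, 83), (450, -139, 71)]
211 [(468, -155, 68), (465, -147, 70), (461, -141, 70), (448, -142, 60)]
214 [(468, -155, 60), (466, -147, 63), (460, -141, 62), (455, -136, 61)]
217 [(473, -151, 59), (471, -143, 62), (466, -137, 61), (461, -131, 61)]
220 [(481, -145, 61), (475, -140, 59), (472, -133, 61), (469, -125, 63)]
223 [(485, -141, 59), (484, -133, 62), (478, -128, 60), (475, -121, 62)]
```

View pics/v2.png

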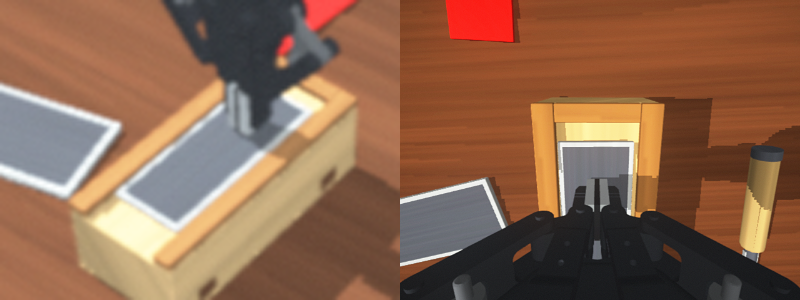

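The fingertips touch the plate at a reported TCP z of 0.0292, so the real tips sit about 30 mm behind the reported TCP. From here on I subtract 30 mm from z. Now the slide.

Run:
```python
from h import *; from plant import *
f0=np.array([-.71,.35,-.59])   # bias in the free air just before contact
X0=-.03; zc=observe()["eef_pos"][2]
f0=np.r_[observe()["ft_force"][:2],-.6]
for i in range(4):   # settle to 7 N of pressure
    Fz=observe()["ft_force"][2]-f0[2]
    if 5.5<Fz<9: break
    zc+=np.clip((Fz-7)/35000,-.0001,.0002); move_l(loc(TR,TY,X0,-.001,zc),.01); hold(.1)
print(observe()["ft_force"]-f0,zc)
for i in range(8):
    x=X0+.0082*(i+1)
    F=observe()["ft_force"]-f0
    zc+=np.clip((F[2]-7.5)/40000,-.00015,.0002)
    s=move_l(loc(TR,TY,x,-.001,zc),.03,max_force=9)
    o=observe();F=o["ft_force"]-f0;print(i,s,np.round(o["eef_pos"]*1000,2),np.round(F,1),round(zc*1000,2))
    if s or F[2]>16: break
snap("top","t3"); print(o["time_s"])
f=np.load("pics/t3.npz");p,d,K,T=[f[k] for k in("p","d","K","T")]
h=cv2.cvtColor(p,cv2.COLOR_RGB2HSV); cv2.imwrite("pics/t3c.png",cv2.resize(p[190:345,300:440,::-1],None,fx=3,fy=3))
```

```text
[-1.87175844  0.5640834   5.82064703] 0.029012741134996748
0 True [ 458.92 -151.91   29.17] [1.3 0.3 3.2] 28.97
13.1
```

View pics/t3c.png

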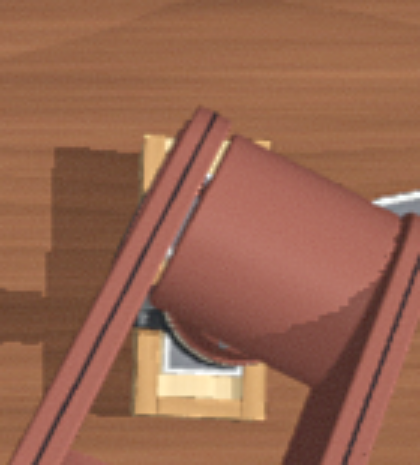

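The top view is mostly hidden by the arm, and the plate has barely moved. The guard tripped on a transient, so I use slower, shorter segments.

```bash
cat > slide.py <<'E'
from h import *; from plant import *
import sys
def slide(xe,step=.006,feed=.02,target=8,y=-.001,fz0=-.6):
    zc=observe()["eef_pos"][2]-.0002; e=observe()["eef_pos"][:2]-TR
    x=e@[np.cos(TY),np.sin(TY)]; out=[]
    while x<xe-1e-4:
        Fz=observe()["ft_force"][2]-fz0
        if Fz>17: print("too hard",Fz); break
        zc+=np.clip((Fz-target)/40000,-.0002,.0003); x=min(x+step,xe)
        s=move_l(loc(TR,TY,x,y,zc),feed,max_force=13)
        o=observe(); out.append((s,np.round(o["eef_pos"]*1000,2).tolist(),np.round(o["ft_force"],1).tolist(),round(zc*1000,2)))
        if s: zc=o["eef_pos"][2]+.0001; x=(o["eef_pos"][:2]-TR)@[np.cos(TY),np.sin(TY)]
        if len(out)>25: break
    for r in out: print(*r)
    print(observe()["time_s"])
E
python3 - <<'E'
from slide import *
slide(-.005)
snap("wrist","wr4")
E
```

```text
False [464.3, -152.13, 29.13] [-3.8, 0.3, 7.4] 28.85
False [470.34, -152.42, 29.14] [-2.7, 0.4, 7.5] 28.85
False [476.37, -152.69, 29.15] [-2.6, -0.3, 7.5] 28.86
False [481.68, -152.93, 29.14] [-3.2, 0.7, 7.3] 28.86
14.9333
```

Run:
```python
from slide import *
slide(.029,step=.008,feed=.03)
snap("wrist","wr5")
f=np.load("pics/wr5.npz");p,d,K,T=[f[k] for k in("p","d","K","T")]
S=cv2.cvtColor(p,cv2.COLOR_RGB2HSV)[...,1]
# plate's rear edge: walk along tray x at three y's
for n in("w_tray","wr4","wr5"):
    f=np.load("pics/%s.npz"%n);p,K,T=f["p"],f["K"],f["T"];S=cv2.cvtColor(p,cv2.COLOR_RGB2HSV)[...,1]
    r=[]
    for y in(-.018,.0,.015):
        xs=np.arange(-.076,.03,.0005); uv=np.round(proj([loc(TR,TY,x,y,.059) for x in xs],K,T)).astype(int)
        s=np.array([S[v,u] if 0<=v<480 and 0<=u<640 else 255 for u,v in uv]); r.append(xs[np.argmax(s<45)]*1000)
    print(n,"rear edge local x",r)
```

```text
False [489.43, -153.26, 29.14] [-2.0, -0.1, 5.5] 28.93
False [497.47, -153.68, 29.19] [-1.7, 0.4, 5.5] 28.89
False [505.42, -153.97, 29.12] [-1.8, -0.2, 6.7] 28.84
False [513.42, -154.36, 29.15] [-1.4, 0.3, 6.8] 28.82
False [515.67, -154.45, 29.13] [-3.6, -0.2, 7.3] 28.81
16.8833
w_tray rear edge local x [np.float64(-63.999999999999986), np.float64(-63.999999999999986), np.float64(-63.999999999999986)]
wr4 rear edge local x [np.float64(-40.499999999999964), np.float64(-40.499999999999964), np.float64(-40.499999999999964)]
wr5 rear edge local x [np.float64(-6.499999999999936), np.float64(-6.499999999999936), np.float64(-6.499999999999936)]
```

Run:
```python
from slide import *
slide(.0355,step=.0035,feed=.02)
e=observe()["eef_pos"]
move_l([e[0],e[1],.12],.2)
gripper_to(.085,25)
R=[np.pi,0,np.pi+TY]
movep(loc(TR,TY,.112,0,.12),R); hold(.2); snap("wrist","wr6")
o=observe();print(o["time_s"],o["eef_pos"],o["tcp_rot"],o["ft_force"],o["opening"])
f=np.load("pics/wr6.npz");p,K,T,d=f["p"],f["K"],f["T"],f["d"];S=cv2.cvtColor(p,cv2.COLOR_RGB2HSV)[...,1]
z=cloud(d,K,T)[...,2]
xs=np.arange(-.05,.03,.0005); 
for y in(-.018,0,.015):
    uv=np.round(proj([loc(TR,TY,x,y,.059) for x in xs],K,T)).astype(int); print([xs[np.argmax(S[uv[:,1],uv[:,0]]<45)]*1000])
uv=proj([loc(TR,TY,0.065+a,b,.059) for a in(-.065,.065) for b in(-.025,.025)],K,T); print(uv)
rect((S<45)&(z>.045)&(z<.075),.059,K,T,"plate")
cv2.imwrite("pics/wr6v.png",p[:,:,::-1])
```

```text
False [518.66, -154.55, 29.14] [-2.6, -0.0, 6.3] 28.95
False [522.06, -154.69, 29.15] [-1.9, 0.2, 7.0] 28.92
17.5583
19.6083 [ 0.5982888  -0.15707566  0.1199963 ] [ 3.14152432e+00 -4.43779435e-04  3.09674536e+00] [-0.31238178 -0.07622856  0.46743778] 0.08500615771251659
[np.float64(-50.0)]
[np.float64(-50.0)]
[np.float64(-50.0)]
[[271.18389223  61.90809054]
 [356.61255599  61.92092502]
 [277.57882121 269.786813  ]
 [350.45237641 269.80410477]]
plate c 552.7 -156.2 size 129.0 50.1 yaw -2.54
```

View pics/wr6v.png

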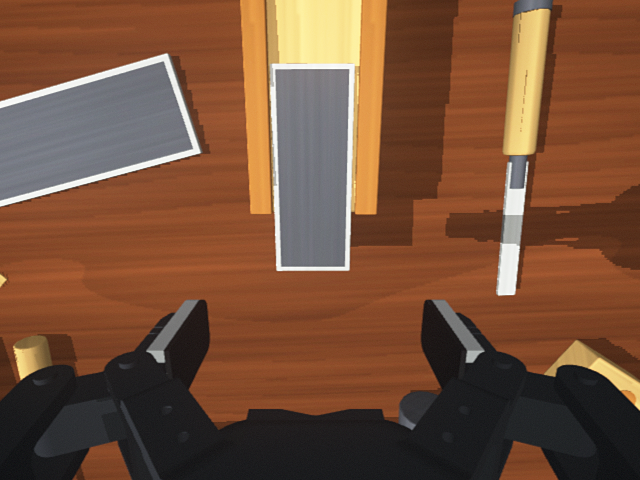

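The plate overhangs by about 40 mm, lies flat and square (end edge at row 268, tray mouth at row 213), and sits at local y of about −1.2 mm. Next I grip the overhang by its edges.

Run:
```python
from h import *; from plant import *
GX,GY=.1135,-.0012
move_l(loc(TR,TY,GX,GY,.06),.15)
print(move_l(loc(TR,TY,GX,GY,.004),.06,max_force=8)); hold(.1)
f0=observe()["ft_force"].copy()
gripper_to(.054); gripper_to(.04,20); hold(.2)
o=observe();print(o["time_s"],o["eef_pos"],o["ft_force"]-f0,o["torque"],o["opening"],o["grasp_force"])
gripper_to(.04,60); hold(.2)
o=observe();print(o["time_s"],o["eef_pos"],o["ft_force"]-f0,o["torque"],o["opening"],o["grasp_force"])
snap("wrist","wr7")
```

```text
False
22.175 [ 0.60056559 -0.15838272  0.00414535] [-0.77597728 -0.17236557  1.52824273] [-0.04575144  0.13508371 -0.02820672] 0.04924164177976587 21.113073527812958
22.5917 [ 0.60060804 -0.15839035  0.00418792] [-1.77981368 -0.02193874  4.17815152] [ 0.06389038  0.29636883 -0.06213439] 0.048253194147400265 61.05496644973755
```

View pics/wr7.png

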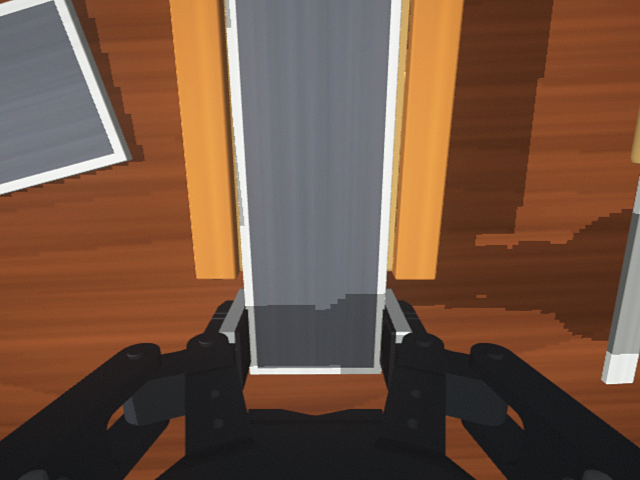

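The pads hold both edges of the overhang at about rows 300–370. Lift and check for sag.

Run:
```python
from h import *; from plant import *
e=observe()["eef_pos"]
move_l([e[0],e[1],.064],.06); hold(.2)
snap("wrist","wr8"); snap("scene","s8"); o=observe();print(o["time_s"],o["eef_pos"],o["ft_force"],o["torque"],o["opening"])
f=np.load("pics/wr8.npz");p,K,T,d=f["p"],f["K"],f["T"],f["d"];S=cv2.cvtColor(p,cv2.COLOR_RGB2HSV)[...,1]
X=cloud(d,K,T); m=big((S<45)&(X[...,2]>.09)&(X[...,2]<.15)); m=cv2.erode(m.astype(np.uint8),np.ones((5,5)))>0
q=X[m]; c,_,_,_=np.linalg.lstsq(np.c_[q[:,:2]-e[:2],np.ones(len(q))],q[:,2],rcond=None)
l=(q[:,:2]-TR)@[np.cos(TY),np.sin(TY)]
print("plane slope x,y; z at grip",c,len(q),l.min(),l.max())
rect((S<45)&(X[...,2]>.09)&(X[...,2]<.15),c[2],K,T,"plate in hand")
cv2.imwrite("pics/v8.png",np.hstack([cv2.resize(cv2.imread("pics/s8.png")[130:280,180:380],(400,300)),cv2.resize(p[:,:,::-1],(400,300))]))
```

```text
24.0917 [ 0.60045467 -0.15837436  0.06364739] [-0.4330196   0.09775815 -2.8026946 ] [-0.0355539  -0.09734606  0.01067917] 0.04827141074282088
plane slope x,y; z at grip [ 0.08654208 -0.00435213  0.12427447] 63420 0.004709977136977337 0.1297461097038073
plate in hand c 562.7 -155.8 size 144.8 135.6 yaw 87.73
```

View pics/v8.png

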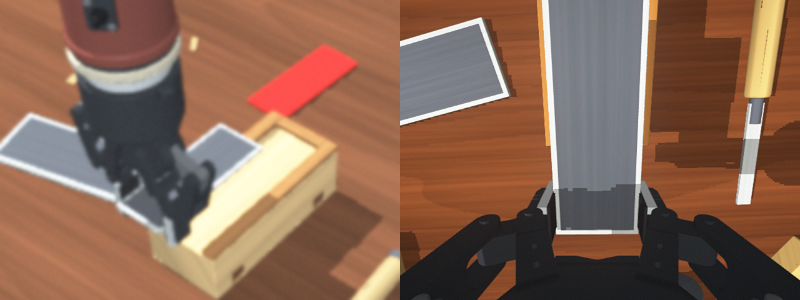

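```bash
cat >> h.py <<'E'
def tilt(fn,o,a,lo=.005,hi=.095):
    """height of the held plate's top along its length: slope and z at local x=0"""
    f=np.load("pics/%s.npz"%fn);X=cloud(f["d"],f["K"],f["T"]); q=X.reshape(-1,3)
    c,s=np.cos(a),np.sin(a); l=(q[:,:2]-o)@[c,s]; y=(q[:,:2]-o)@[-s,c]
    k=(abs(y)<.02)&(l>lo)&(l<hi)&(q[:,2]>.057)
    A=np.c_[l,y,np.ones(len(l))][k]; z=q[k,2]; w=np.ones(len(z),bool)
    for _ in range(5):
        r=np.linalg.lstsq(A[w],z[w],rcond=None)[0]; e=z-A@r; w=abs(e)<2.5*np.median(abs(e))
    b=[round(float(np.median(z[abs(A[:,0]-t)<.005]))*1000,1) for t in np.arange(lo+.005,hi,.02)]
    print("slope",r[:2],"z0",r[2],"profile",b,k.sum()); return r
E
python3 - <<'E'
from h import *
tilt("wr8",TR,TY)
tilt("s8",TR,TY,.0,.06)
E
```

```text
slope [ 1.74097685e-02 -3.11565738e-06] z0 0.11593340530805853 profile [116.1, 116.5, 116.8, 117.2, 186.6] 41551
slope [ 0.02509626 -0.00058042] z0 0.11756938596993909 profile [117.4, 118.0, 118.3] 628
```

Run:
```python
from h import *; from plant import *
R=[np.pi,-.018,np.pi+SY]
move_l(loc(ST,SY,.125,0,.064),.13,rotation=R)
move_l(loc(ST,SY,.125,0,.024),.08); hold(.3)
snap("wrist","wr9"); o=observe();print(o["time_s"],o["eef_pos"],o["tcp_rot"],o["ft_force"],o["opening"])
r=tilt("wr9",ST,SY,.02,.1)
f=np.load("pics/wr9.npz");p,K,T,d=f["p"],f["K"],f["T"],f["d"];S=cv2.cvtColor(p,cv2.COLOR_RGB2HSV)[...,1];z=cloud(d,K,T)[...,2]
w=np.zeros(z.shape,bool);w[:330]=1
def rows(xs,zz):   # plate's side edges, seen in stand coordinates
    for x in xs:
        ys=np.arange(-.04,.04,.00025);uv=np.round(proj([loc(ST,SY,x,y,zz) for y in ys],K,T)).astype(int)
        k=(uv[:,1]>=0)&(uv[:,1]<480);s=S[np.clip(uv[:,1],0,479),uv[:,0]]; i=ys[(s<45)&k]
        if len(i): print(x,np.round(np.array([i[0],i[-1],(i[0]+i[-1])/2])*1000,1))
rows((.03,.05,.07,.09),r[2]+r[0]*.06)
```

```text
28.325 [0.62777544 0.24173538 0.02455377] [ 3.14153031 -0.01710033 -2.96756174] [-0.21312978  0.86693048 -2.94448514] 0.04814707749943449
slope [ 0.00114638 -0.00039558] z0 0.0789441248367176 profile [79.0, 79.0, 79.0, 79.0] 34280
0.03 [-25.  25.   0.]
0.05 [-24.7  24.8   0. ]
0.07 [-24.5  25.    0.3]
0.09 [-24.7  25.3   0.3]
```

View pics/wr9.png

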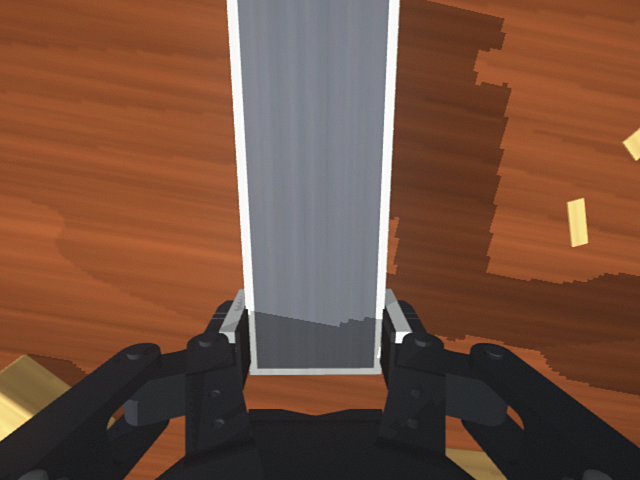

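The plate is held level (top at 79 mm), square and centred within 0.3 mm. Lower it, slide it to the stop and seat it.

Run:
```python
from h import *; from plant import *
def P(t):
    o=observe();e=o["eef_pos"];l=(e[:2]-ST)@[np.cos(SY),np.sin(SY)];print(t,round(o["time_s"],2),"lx",round(l*1000,2),"z",round(e[2]*1000,2),np.round(o["ft_force"],1)); return l,e[2]
s=move_l(loc(ST,SY,.125,0,.0065),.04,max_force=4); hold(.1); l,z=P(s)
s2=move_l(loc(ST,SY,.105,0,.0065 if not s else z),.015,max_force=3.5); l,z=P(s2)
s3=move_l(loc(ST,SY,l,0,-.002),.008,max_force=2.5); l,z=P(s3); hold(.2); P("")
snap("wrist","wr10"); tilt("wr10",ST,SY,.02,.1)
```

```text
False 29.01 lx 125.2 z 6.68 [-0.4 -0.3 -2.1]
True 29.88 lx 112.21 z 6.07 [ 4.5  0.4 -1.5]
True 30.27 lx 112.2 z 3.8 [-0.8  0.6  4.2]
 30.48 lx 112.23 z 3.73 [-1.4  0.1  4.9]
slope [-0.02561931 -0.00074004] z0 0.06111729577569489 profile [60.5, 60.2, 59.5, 58.9] 40618
```

The rear end stayed about 2 mm high (slope −0.026), because the plate pivoted in the pads against the stop. I back off, level it with the wrist, seat it, then push.

Run:
```python
from h import *; from plant import *
def P(t):
    o=observe();e=o["eef_pos"];l=(e[:2]-ST)@[np.cos(SY),np.sin(SY)];print(t,round(o["time_s"],2),"lx",round(l*1000,2),"z",round(e[2]*1000,2),np.round(o["ft_force"],1)); return l,e[2]
move_l(loc(ST,SY,.1155,0,.0065),.02)
move_l(loc(ST,SY,.117,0,.0065),.02,rotation=[np.pi,.007,np.pi+SY]); hold(.2); P("free")
snap("wrist","wr11"); tilt("wr11",ST,SY,.02,.1)
s=move_l(loc(ST,SY,.117,0,-.002),.008,max_force=2.5); hold(.2); l,z=P(s)
snap("wrist","wr12"); tilt("wr12",ST,SY,.02,.1)
```

```text
free 31.33 lx 116.97 z 6.45 [-0.4  0.5 -1.9]
slope [ 0.01813635 -0.00130931] z0 0.05876453527001201 profile [59.2, 59.8, 59.9, 60.3] 40099
True 32.08 lx 117.09 z 4.02 [2.  1.  6.1]
slope [-0.01236581 -0.00029668] z0 0.05997081307432341 profile [59.7, 59.6, 59.2, 58.9] 40902
```

Run:
```python
from h import *; from plant import *
def P(t):
    o=observe();e=o["eef_pos"];l=(e[:2]-ST)@[np.cos(SY),np.sin(SY)];print(t,round(o["time_s"],2),"lx",round(l*1000,2),"z",round(e[2]*1000,2),np.round(o["ft_force"],1)); return l,e[2]
for z in(.0045,.0049):
    move_l(loc(ST,SY,.117,0,z),.01); hold(.15); P(z)
snap("wrist","wr13"); tilt("wr13",ST,SY,.02,.1)
s=move_l(loc(ST,SY,.108,0,.0049),.01,max_force=3.5); hold(.1); l,z=P(s)
snap("wrist","wr14"); tilt("wr14",ST,SY,.02,.1)
```

```text
0.0045 32.64 lx 116.93 z 4.39 [1.  0.  2.7]
0.0049 33.04 lx 116.59 z 4.49 [-0.  -0.4 -0.7]
slope [ 0.00155251 -0.00168281] z0 0.0588284608611854 profile [58.9, 59.1, 58.9, 58.9] 40380
True 33.71 lx 113.42 z 4.49 [ 1.  -0.4  3.2]
slope [ 0.00047893 -0.00088538] z0 0.058890364709647 profile [58.9, 59.1, 58.9, 58.9] 40467
```

Flat, and in contact with the stop. Release.

Run:
```python
from h import *; from plant import *
gripper_to(.04,20); hold(.1); print(observe()["ft_force"])
gripper_to(.07); hold(.2)
e=observe()["eef_pos"]; move_l([e[0],e[1],.06],.08); move_l([e[0],e[1],.15],.2)
movep(loc(ST,SY,.09,0,.2),[np.pi,0,np.pi+SY]); hold(.2); snap("wrist","wr15")
print(observe()["time_s"])
f=np.load("pics/wr15.npz");p,K,T,d=f["p"],f["K"],f["T"],f["d"];h=cv2.cvtColor(p,cv2.COLOR_RGB2HSV);S=h[...,1];V=h[...,2];z=cloud(d,K,T)[...,2]
tilt("wr15",ST,SY,.01,.12)
q=lambda x,y:tuple(np.round(proj([loc(ST,SY,x,y,.059)],K,T)[0]).astype(int))
print("V,S along axis:",[(round(x*1000,1),int(V[q(x,0)[::-1]]),int(S[q(x,0)[::-1]])) for x in np.arange(-.016,.012,.001)])
for x in(.01,.06,.12):
    i=[y for y in np.arange(-.035,.035,.00025) if S[q(x,y)[::-1]]<45]; print(x,i[0],i[-1])
i=[x for x in np.arange(.1,.15,.00025) if S[q(x,0)[::-1]]<45]; print("front end",i[-1])
a,b=q(.05,0); c=p[max(b-130,0):b+130,a-150:a+150,::-1]; cv2.imwrite("pics/v15.png",cv2.resize(c,None,fx=2,fy=2,interpolation=cv2.INTER_CUBIC))
```

```text
[2.04930749 0.65739009 5.33389245]
36.6583
slope [-1.43273756  0.00748883] z0 0.42250252465303784 profile [369.9, 59.0, 59.0, 312.8, 58.9, 58.9] 22197
V,S along axis: [(np.float64(-16.0), 132, 162), (np.float64(-15.0), 152, 87), (np.float64(-14.0), 229, 7), (np.float64(-13.0), 245, 3), (np.float64(-12.0), 245, 2), (np.float64(-11.0), 246, 2), (np.float64(-10.0), 244, 3), (np.float64(-9.0), 244, 3), (np.float64(-8.0), 243, 2), (np.float64(-7.0), 244, 2), (np.float64(-6.0), 242, 3), (np.float64(-5.0), 240, 3), (np.float64(-4.0), 240, 3), (np.float64(-3.0), 242, 2), (np.float64(-2.0), 237, 1), (np.float64(-1.0), 205, 6), (np.float64(0.0), 127, 10), (np.float64(1.0), 196, 8), (np.float64(2.0), 215, 7), (np.float64(3.0), 251, 3), (np.float64(4.0), 131, 16), (np.float64(5.0), 126, 18), (np.float64(6.0), 132, 15), (np.float64(7.0), 131, 19), (np.float64(8.0), 133, 17), (np.float64(9.0), 133, 19), (np.float64(10.0), 127, 18), (np.float64(11.0), 133, 21)]
0.01 -0.025249999999999995 0.02500000000000005
0.06 -0.024749999999999994 0.02525000000000005
0.12 -0.024249999999999994 0.02500000000000005
front end 0.13025000000000003
```

View pics/v15.png

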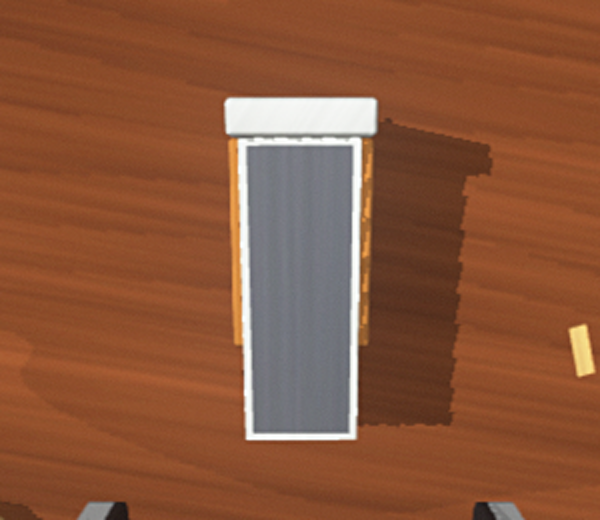

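The plate lies flat, centred and square, with its end against the stop (rows 137–140 show no visible gap). The fingers are well clear. Handing in.

```bash
python3 -c "
from plant import *
print(job_done())"
```

```text
the job is handed in; nothing more can be done
None
```

I handed the job in at about 37 s: the plate was slid out to about 4 cm of overhang, pinched, lifted and laid flat, square and centred within about 0.5 mm on the honing stand, its end against the stop. The chisel, mallet and wood block were not touched.

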